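# Index the dividing dial four clicks and lock it

## Robot

A 7-joint arm with a two-finger parallel gripper is mounted at the origin on a cart in front of the work surface, level with it; the furniture and walls round the work are solid. World frame = base frame: x ahead of the robot, y to its left, z up, the work surface at z = 0. Lengths are in m, angles in rad, forces in N, time in s.
With the tool pointing down it reaches from about 0.425 to 0.925 m from the base axis. Payload 6.8 kg.
Tool frame: the origin (TCP) lies on the centre line of the jaws, within the pads' length; the fingertips stand 25 mm ahead of it and the grasp point (between the pads) lies 6 mm ahead of it; z points along the fingers, y is the line along which they close (so a half turn about z gives the same grasp; the last joint's range is limited). The gripper opens to 85 mm and grips with 20 to 120 N. Pads are 22 mm wide; open, the fingers measure 114 mm over their backs; the gripper's body (76 mm by 85 mm) begins 54 mm behind the grasp point. The pads swing forward as they close: fully open they stand 13 mm farther back than shut.
Start: joints at [-1.217, 0.477, 0.022, 1.555, -0.011, 1.109, -0.083], TCP at [0.301, 0.604, 0.256] pointing down, gripper open.
Joint ranges: [-2.96, 2.96], [-0.34, 2.1], [-1.41, 1.46], [0.24, 2.44], [-1.37, 4.51], [0.17, 1.92], [-2.96, 2.96]. Speed limits (rad/s): [2.39, 2.39, 3.14, 3.14, 3.14, 3.14, 3.14].

## Interface

Orientations are given as a rotation vector (axis times angle).
In Python, from bench import telemetry, grab_frame, job gives the robot as it stands.
- The arm moves only by the tool apply_moves, never from a script. Its argument "rows" is a list of rows, each a list of 2 entries, a list of its own where there are three numbers: the shift along the tool's x, y, z each as a share of 250 mm, from -1 to 1, then the turn, a rotation vector about the tool's x, y, z each as a share of pi rad, from -1 to 1. A call has 1 to 10 rows; each row is the pose to reach, as a shift and turn from the pose commanded when the call began, along the tool's axes at that moment, turning the shorter way round; what a row does not reach only later rows make up. A row lasts 1/8 s, in which the tool goes at most 62.5 mm and 10.7 degrees, less where a joint would pass 70% of its speed; a pose out of reach is approached as far as the arm can. A call with a number of a shift or a turn outside -1 to 1 is refused whole. A call with a gripper value outside its range is refused whole. "jaw" is the gripper's target within -1 to 1 (fully open at 1, half-way at 0, shut at -1), set as the call begins (left out, the last holds). The fingers move at their own pace and stop on an object; "newtons" is the grip in N (left out, the last holds). Time passes only in rows, so rows that repeat a pose let the fingers close. It gives the time, the measured TCP pose, the force, the opening and the grip force at its end, in the units of the state.
- telemetry.get_obs(): the state, without advancing time (a new reading comes with each control period).
- grab_frame(name): name is "scene" or "top" or "wrist"; returns a dict with "frame" (384x512x3 uint8, red, green, blue), "vertical_fov" (degrees; the focal length in pixels is half the picture's height over the tangent of half this angle, whatever the lens; pixels are square), "cx", "cy" (the principal point, pixels), "origin" and "attitude" of the camera in the world. Camera axes: x right, y up, looking along -z (the intrinsics and any distortion apply to the point x, -y, -z); pixel columns grow to the right and rows downward; lengths in m; the calibration is good to about 2 mm. A picture is of the moment at which its call begins. There is no depth.
- job.hand_in(): hands the job in; it is judged then, once.
The state is a dict: "clock": time; "joints": joint angles; "qvel": joint speeds; "tau": joint torques, N m; "tcp_pos": TCP position; "orientation": TCP orientation; "contact_force": force on the tool from outside, world axes, zero at the start; "moment": the same for the moment, N m; "grip_width": finger opening in m; "gripper_force": force on a finger pad.
Only numpy, scipy, OpenCV 4.12 (cv2) and the standard library are available. Lean on these libraries where they do the work, as an engineer would, in place of code of your own. Each camera call takes 0.05 s, during which the arm holds its last target. There are 200 camera calls.

## Task

Bring the next seat of the work round: with a fingertip against the black fin, push the dividing dial exactly four clicks clockwise (seen from above), never on towards a fifth and never the wrong way, and let it sit in that stop. Then press the red lock plunger fully down with a fingertip so that it stays down. Do everything by touch alone: pinch nothing, and leave the loose things around the fixture where they lie.

Things in the scene. Friction and masses are not known exactly. Their poses are not given: they have to be found in the camera images.
- index_dial (a joint): Turn of the dividing dial in rad, 0 at the start, growing clockwise seen from above. Click stops every 30 degrees (0.524 rad); it starts in one. Between stops it resists with up to about 0.13 N m (3.6 N at the fin), most a quarter of the way on; past half-way (a degree or so) it snaps forward by itself and rests within 1 degree of the next stop. It turns both ways; no end stop near the four clicks.
- dial_unit: Dark round bezel of the dial, fixed on the base, 120 mm across, top 24 mm above the worktop, with 12 brass pips, one per stop; origin under its centre. On it turns the aluminium dial disc, 100 mm across, top face 34 mm above the worktop, with a brass work blank (30 mm across, 2 mm high, three dark seats) at its middle and the black fin on top.
- dial_centre (a point): Point on the dial's axis, at the height of the disc's top face (34 mm above the worktop). It does not turn with the dial.
- fin (a point): Middle of the black upright fin that stands on the dial, half-way up it. The fin is a plate 8 mm thick along the direction of turning, 24 mm long radially (from 24 to 48 mm from the axis; this point is at 36 mm) and 28 mm high (34 to 62 mm above the worktop). It turns with the dial.
- lock_plunger (a joint): How far the lock plunger has been pressed in m: 0 up, 0.008 fully down. It moves straight down, needs about 5 N, has no spring and stays where it is left.
- plunger_top (a point): Centre of the top of the red lock plunger, a mushroom cap 32 mm across and 11 mm high over a 6 mm radius stem in a dark steel collar (48 mm across at its foot, top 30 mm above the worktop). The cap's top is 51 mm above the worktop when up, 43 mm when down. The plunger's axis lies 103 mm from the dial's, on its right as the robot sees it.
- index_base: Green base plate, 130 x 210 x 10 mm, screwed to the worktop; origin under its centre, y along its length. The dial's axis lies at y = +35 mm and the plunger's at y = -68 mm, both at x = 0.
- tin_yellow: Loose round yellow tin, 73 mm across and 25 mm high, beyond the fixture, on the side away from the robot; origin under its centre. Leave it alone.
- collet_cap: Loose dark ribbed cap, 22 mm across and 18 mm high, beyond the fixture, on the side away from the robot; origin under its centre. Leave it alone.
- lighter: Loose white lighter, 25 x 80 x 12 mm, to the left of the wooden board; origin under its centre. Leave it alone.
- round_stake: Loose dark steel disc, 64 mm across and 17 mm high, to the left of the wooden board; origin under its centre. Leave it alone.
- findings_dish: Loose dish of small metal parts, 58 mm across and 14 mm high, to the left of the wooden board; origin under its centre. Leave it alone.

How it is judged:
By the outcome, as a careful person would: the job done as asked, in the order asked, and still so for the second after the job is handed in, with the robot touching nothing.
It also fails if it takes over 58 s, if anything falls off the work surface, if the arm or the gripper's body presses on something with over 40 N, if the wrist force passes 120 N, or if a joint passes its speed limit or range.

## Working session

There is one attempt and no reset: what is moved stays moved. The work goes in short steps, Python scripts to look and compute and a tool call to move; the robot and the scene stay as the last step left them, time stands still between calls to the robot, and variables do not carry over. Pictures are saved under pics/ and viewed, at most 10 in all, crops included, and the job is handed in when it is done.

Besides the shell and the picture viewer there is one more tool, called after "Emit:" by a JSON object that holds its "op" and its "data", one argument or row to a line. apply_moves: Moves the arm, as the interface text tells. Its arguments: {"type":"object","properties":{"rows":{"type":"array"},"jaw":{"type":"number"},"newtons":{"type":"number"}},"required":["rows"]}

```bash
ls; mkdir -p pics; cat > h.py <<'E'
import numpy as np, cv2
from scipy.spatial.transform import Rotation as R
from bench import telemetry, grab_frame, job
def rot(a):
    a=np.array(a,float)
    if a.shape==(3,3): return a
    return R.from_rotvec(a).as_matrix() if a.size==3 else R.from_quat(a).as_matrix()
def fpx(g): return 192/np.tan(np.radians(g["vertical_fov"])/2)
def cast(g,u,v,z):
    M=rot(g["attitude"]);o=np.array(g["origin"]);f=fpx(g)
    d=M@np.array([(u-g["cx"])/f,-(v-g["cy"])/f,-1]);return o+d*(z-o[2])/d[2]
def proj(g,p):
    q=rot(g["attitude"]).T@(np.array(p)-np.array(g["origin"]));f=fpx(g)
    return g["cx"]+f*q[0]/-q[2], g["cy"]-f*q[1]/-q[2]
def save(g,n): cv2.imwrite("pics/"+n+".png",g["frame"][:,:,::-1])
E
python3 - <<'E'
from h import *
for n in("scene","top"):
    g=grab_frame(n);save(g,n+"0");print({k:v for k,v in g.items() if k!="frame"})
print(telemetry.get_obs())
a=cv2.imread("pics/scene0.png");b=cv2.imread("pics/top0.png")
E
```

```text
pics
{'vertical_fov': 53.88836790726662, 'cx': 250.02181124464042, 'cy': 188.40783060110547, 'origin': array([-0.01391655, -0.45099033,  0.57692738]), 'attitude': array([ 0.86917961, -0.44323804, -0.89387622])}
{'vertical_fov': 45.787973925388364, 'cx': 252.07898296804714, 'cy': 195.0543235864784, 'origin': array([ 0.45248576, -0.05499031,  1.2415771 ]), 'attitude': array([ 0.06490265, -0.05858762, -1.59904109])}
{'clock': 0.1, 'joints': array([-1.21710993,  0.47772279,  0.02234081,  1.55633161, -0.01150692,
        1.10932175, -0.083085  ]), 'qvel': array([-0.00132177, -0.00109607,  0.00101505, -0.00097197,  0.00110065,
        0.00098374, -0.0003322 ]), 'tau': array([ 5.04709227e-03, -5.97754955e+01,  1.61373485e+00, -2.81953830e+01,
        1.27875686e-02,  5.03075935e-03,  4.62387078e-06]), 'tcp_pos': array([0.30053075, 0.60385807, 0.25542814]), 'orientation': array([-7.18831272e-01, -3.05797297e+00,  2.56597796e-03]), 'contact_force': array([-0.32829329, -0.01718981,  0.87192937]), 'moment': array([0.03254355, 0.04284365, 0.02176208]), 'gripper_force': 0.0, 'grip_width': 0.08527922775069678}
```

View pics/top0.png

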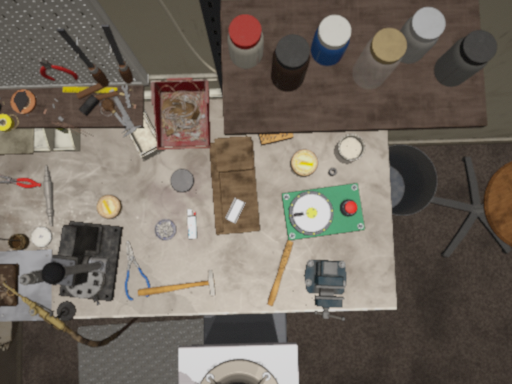

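View pics/scene0.png

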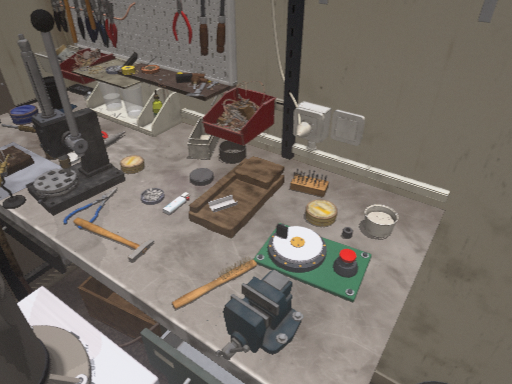

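Top view: the dial is at about (311,213), the red plunger at (349,208), and the fin on the dial's left at about (297,214). The scene view agrees, with the fin at (282,231) and the cap at (347,256). I'll measure these next.

```bash
python3 - <<'E'
from h import *
from scipy.ndimage import label
for n,box in(("top",(280,175,375,245)),("scene",(250,215,380,300))):
    g=grab_frame(n);im=g["frame"];hsv=cv2.cvtColor(im,cv2.COLOR_RGB2HSV)
    m=np.zeros(im.shape[:2],bool);m[box[1]:box[3],box[0]:box[2]]=1
    def big(k,nm,z):
        c,_=cv2.findContours((k&m).astype(np.uint8),cv2.RETR_EXTERNAL,cv2.CHAIN_APPROX_NONE)
        c=max(c,key=cv2.contourArea);r=cv2.minAreaRect(c)
        print(n,nm,r,cv2.contourArea(c),cast(g,*r[0],z).round(4));return c
    H,S,V=[hsv[...,i].astype(int) for i in range(3)]
    big((S>120)&((H<8)|(H>172))&(V>90),"red",.051)
    c=big((V>170)&(S<60),"disc",.034);
    e=cv2.fitEllipse(c);print(e,cast(g,*e[0],.034))
    c=big((H>60)&(H<95)&(S>80),"green",.010)
    r=cv2.boxPoints(cv2.minAreaRect(c));print([cast(g,*p,.01).round(4)[:2] for p in r])
    x0,y0,x1,y1=box
    cv2.imwrite(f"pics/{n}c.png",cv2.resize(im[y0:y1,x0:x1,::-1],None,fx=6,fy=6,interpolation=cv2.INTER_CUBIC))
E
```

```text
top red ((350.5, 207.0), (12.0, 11.0), 90.0) 108.0 [ 0.507  -0.3083  0.051 ]
top disc ((327.0, 196.0), (42.0, 94.0), 90.0) 1255.0 [ 0.5389 -0.2508  0.034 ]
((333.3299255371094, 192.8249969482422), (41.11103057861328, 100.37086486816406), 95.47486877441406) [ 0.54690364 -0.267959    0.034     ]
top green ((336.1452941894531, 209.42825317382812), (46.79831314086914, 48.88203811645508), 82.14668273925781) 1347.0 [ 0.5035 -0.2779  0.01  ]
[array([ 0.5596, -0.2058]), array([ 0.5739, -0.3381]), array([ 0.4478, -0.3494]), array([ 0.4336, -0.2182])]
scene red ((347.25, 254.75), (15.55634880065918, 13.435027122497559), 45.0) 161.5 [ 0.5025 -0.31    0.051 ]
scene disc ((297.5, 243.0), (34.0, 49.0), 90.0) 1186.0 [ 0.4932 -0.2092  0.034 ]
((298.5694580078125, 243.44146728515625), (33.238651275634766, 47.4055290222168), 89.77543640136719) [ 0.493261   -0.21158235  0.034     ]
scene green ((312.03033447265625, 257.53363037109375), (107.74073028564453, 48.829505920410156), 21.370624542236328) 2350.5 [ 0.4954 -0.2432  0.01  ]
[array([ 0.4209, -0.1489]), array([ 0.561 , -0.1028]), array([ 0.571 , -0.3388]), array([ 0.4444, -0.3526])]
```

View pics/topc.png

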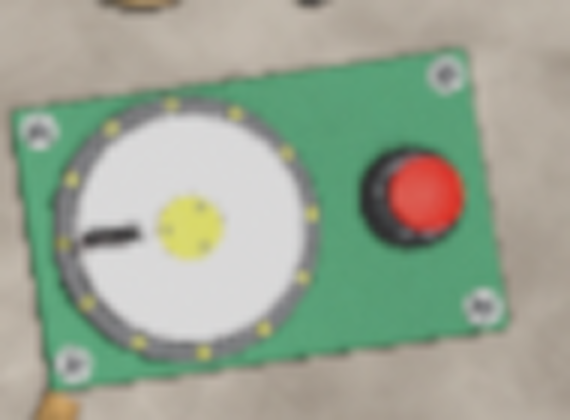

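Top crop: the dial blank is centred at crop (192,228), which is px (312,213). The fin spans crop (82–140, 237), so it lies left of the blank. The cap is at crop (427,194), and the plate corners are clear.

```bash
python3 - <<'E'
from h import *
g=grab_frame("top")
P=lambda u,v,z:cast(g,280+(u-2.5)/6,175+(v-2.5)/6,z).round(4)
cs=np.array([P(*p,.01) for p in((12,108),(467,48),(510,328),(50,390))]);print(cs, cs.mean(0))
print([np.linalg.norm(cs[i]-cs[i-1]).round(4) for i in range(4)])
d=P(192,228,.036);b=P(188,229,.034);c=P(427,194,.051);fa=P(82,240,.062);fb=P(140,233,.062)
ax=(cs[0]+cs[3]-cs[1]-cs[2])[:2];ax/=np.linalg.norm(ax)
print("ax",ax,"dial",d,b,"cap",c,np.linalg.norm((d-c)[:2]),"fin",fa,fb)
for q in(fa,fb):print(np.linalg.norm((q-d)[:2]))
m=cs.mean(0)[:2];print("dial from base",m+.035*ax,"pl",m-.068*ax)
s=grab_frame("scene");print(rot(telemetry.get_obs()["orientation"]).round(3))
w=grab_frame("wrist");print(w["origin"]-telemetry.get_obs()["tcp_pos"],rot(w["attitude"]).round(3),w["vertical_fov"])
E
```

```text
[[ 0.5536 -0.1318  0.01  ]
 [ 0.5748 -0.3388  0.01  ]
 [ 0.4478 -0.3522  0.01  ]
 [ 0.426  -0.1445  0.01  ]] [ 0.50055  -0.241825  0.01    ]
[np.float64(0.1282), np.float64(0.2081), np.float64(0.1277), np.float64(0.2088)]
ax [-0.10313646  0.99466722] dial [ 0.4959 -0.2078  0.036 ] [ 0.4956 -0.2063  0.034 ] cap [ 0.5072 -0.3089  0.051 ] 0.10172954339816924 fin [ 0.4912 -0.1568  0.062 ] [ 0.4935 -0.182   0.062 ]
0.05121611074652195
0.025911387458027037
dial from base [ 0.49694022 -0.20701165] pl [ 0.50756328 -0.30946237]
[[-0.895  0.446 -0.   ]
 [ 0.446  0.895 -0.001]
 [-0.    -0.001 -1.   ]]
[-0.06855133  0.03410082  0.11820701] [[ 0.445 -0.855 -0.266]
 [ 0.895  0.425  0.133]
 [-0.001 -0.297  0.955]] 70.77896319046178
```

```bash
python3 - <<'E'
from h import *
t=grab_frame("top");s=grab_frame("scene");w=grab_frame("wrist");save(w,"wrist0")
for p in((0,0,0),(0,0,.3),(.3,.604,.256),(.3,.604,.45),(.15,.3,.5),(.468,-.174,.07)):print(p,np.round(proj(t,p)),np.round(proj(s,p)))
# press knob: top px (52,272) scene px (42,20): triangulate
def tri(a,b):
    L=[]
    for g,(u,v) in((t,a),(s,b)):
        M=rot(g["attitude"]);f=fpx(g);d=M@np.array([(u-g["cx"])/f,-(v-g["cy"])/f,-1]);L.append((np.array(g["origin"]),d/np.linalg.norm(d)))
    A=sum(np.eye(3)-np.outer(d,d) for o,d in L);B=sum((np.eye(3)-np.outer(d,d))@o for o,d in L);p=np.linalg.solve(A,B)
    return p.round(3),[np.linalg.norm(np.cross(p-o,d)).round(3) for o,d in L]
print("knob",tri((52,272),(42,20)));print("vice",tri((325,268),(262,290)),tri((341,270),(272,278)))
E
```

```text
(0, 0, 0) [239. 403.] [  9. 398.]
(0, 0, 0.3) [233. 460.] [-105.  256.]
(0.3, 0.604, 0.256) [-51. 311.] [-41.  85.]
(0.3, 0.604, 0.45) [-127.  331.] [-85.  -6.]
(0.15, 0.3, 0.5) [ 35. 430.] [-142.  -11.]
(0.468, -0.174, 0.07) [301. 223.] [277. 230.]
knob (array([0.389, 0.311, 0.417]), [np.float64(0.0), np.float64(0.0)])
vice (array([ 0.346, -0.229,  0.052]), [np.float64(0.008), np.float64(0.008)]) (array([ 0.342, -0.256,  0.106]), [np.float64(0.013), np.float64(0.013)])
```

View pics/wrist0.png

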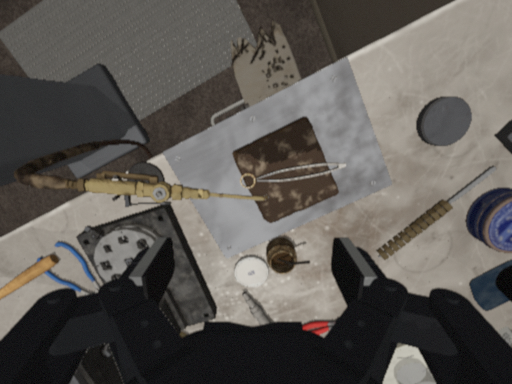

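Wrist view: a soldering bench lies below the gripper and the press is on the left. The press knob is at about (0.39, 0.31, 0.42), between the arm and the fixture, so I'll lift first and pass over it.

Emit:
{"op": "apply_moves", "data": {
  "rows": [
    [[0, 0, -0.2], [0, 0, 0]],
    [[0, 0, -0.4], [0, 0, 0]],
    [[0, 0, -0.6], [0, 0, 0]],
    [[0, 0, -0.8], [0, 0, 0]],
    [[0, 0, -1], [0, 0, 0]],
    [[0, 0, -1], [0, 0, 0]]
  ],
  "jaw": -1,
  "newtons": 20
}}

```text
clock: 1.25
tcp_pos: [0.3013, 0.6051, 0.5117]
orientation: [0.719, 3.057, 0.014]
contact_force: [-0.0, 0.6, -0.0]
grip_width: 0.0001
gripper_force: 0.0
```

Emit:
{"op": "apply_moves", "data": {
  "rows": [
    [[-0.1, -0.08, -0.08], [0, 0, 0]],
    [[-0.25, -0.2, -0.12], [0, 0, 0]],
    [[-0.4, -0.33, -0.16], [0, 0, 0]],
    [[-0.55, -0.46, -0.16], [0, 0, 0]],
    [[-0.7, -0.58, -0.16], [0, 0, 0]],
    [[-0.85, -0.71, -0.16], [0, 0, 0]],
    [[-1, -0.84, -0.16], [0, 0, 0]]
  ]
}}

```text
clock: 2.12
tcp_pos: [0.4313, 0.3031, 0.5455]
orientation: [-0.719, -3.058, 0.001]
contact_force: [0.7, -0.5, 0.5]
grip_width: 0.0003
gripper_force: 0.0
```

Emit:
{"op": "apply_moves", "data": {
  "rows": [
    [[-0.11, -0.12, 0], [0, 0, -0.02]],
    [[-0.22, -0.25, 0], [0, 0, -0.05]],
    [[-0.34, -0.38, 0], [0, 0, -0.08]],
    [[-0.46, -0.51, 0], [0, 0, -0.11]],
    [[-0.57, -0.65, 0], [0, 0, -0.14]],
    [[-0.68, -0.79, 0], [0, 0, -0.17]],
    [[-0.75, -0.97, 0], [0, 0, -0.18]],
    [[-0.75, -0.97, 0], [0, 0, -0.18]]
  ]
}}

```text
clock: 3.12
tcp_pos: [0.4902, -0.0005, 0.5461]
orientation: [-0.15, 3.138, -0.001]
contact_force: [-0.0, -0.1, -0.7]
grip_width: -0.0001
gripper_force: 0.0
```

```bash
python3 - <<'E'
from h import *
o=telemetry.get_obs();M=rot(o["orientation"]);print(o["joints"].round(2),o["tcp_pos"].round(4),M.round(3))
print((M.T@(np.array([.4679,-.1738,.2])-o["tcp_pos"])/.25).round(3))
E
```

```text
[-0.57  0.    0.45  1.53 -0.    1.61  1.55] [ 4.902e-01 -5.000e-04  5.461e-01] [[-0.995 -0.096  0.   ]
 [-0.096  0.995 -0.   ]
 [-0.    -0.    -1.   ]]
[ 0.155 -0.681  1.385]
```

Emit:
{"op": "apply_moves", "data": {
  "rows": [
    [[0.03, -0.14, 0.1], [0, 0, 0]],
    [[0.06, -0.28, 0.25], [0, 0, 0]],
    [[0.1, -0.42, 0.4], [0, 0, 0]],
    [[0.13, -0.56, 0.55], [0, 0, 0]],
    [[0.155, -0.68, 0.7], [0, 0, 0]],
    [[0.155, -0.68, 0.85], [0, 0, 0]],
    [[0.155, -0.68, 1], [0, 0, 0]],
    [[0.155, -0.68, 1], [0, 0, 0]]
  ]
}}

```text
clock: 4.12
tcp_pos: [0.4681, -0.1675, 0.2937]
orientation: [0.163, -3.131, -0.002]
contact_force: [0.4, 0.5, 0.5]
grip_width: -0.0
gripper_force: 0.0
```

```bash
python3 - <<'E'
from h import *
w=grab_frame("wrist")
o=telemetry.get_obs();print(o["joints"].round(2),o["tcp_pos"].round(4),rot(o["orientation"]).round(3),o["contact_force"])
im=w["frame"][:,:,::-1].copy()
for p,c in(((.4965,-.207,.036),(255,0,0)),((.4928,-.1712,.062),(0,255,0)),((.5074,-.309,.051),(255,255,0)),((.4679,-.1738,.042),(0,0,255))):
    q=np.round(proj(w,p)).astype(int);print(q);cv2.circle(im,tuple(int(i) for i in q),4,c,1)
cv2.imwrite("pics/w1.png",im)
E
```

```text
[-0.34  0.15  0.63  1.95 -0.1   1.07  2.01] [ 0.4693 -0.1681  0.2957] [[-0.995 -0.104 -0.003]
 [-0.104  0.995  0.   ]
 [ 0.003  0.    -1.   ]] [ 0.04815786 -0.33190912  0.26202194]
[223 179]
[247 184]
[148 182]
[248 163]
```

View pics/w1.png

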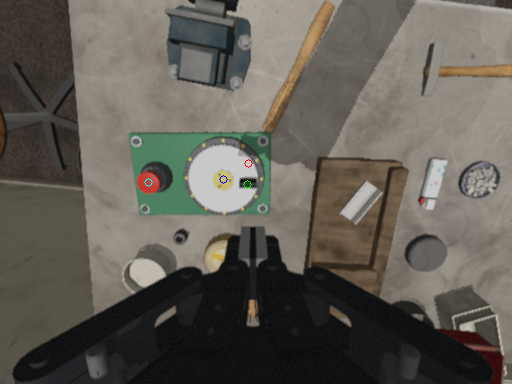

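Wrist view: the projected markers fall on the blank (223,179), the fin (247,184) and the cap (148,182), so the estimates hold. I'll descend behind the fin.

Emit:
{"op": "apply_moves", "data": {
  "rows": [
    [[0, 0, 0], [0, 0, 0]],
    [[0, -0.01, 0.15], [0, 0, 0]],
    [[0, -0.02, 0.3], [0, 0, 0]],
    [[0, -0.02, 0.45], [0, 0, 0]],
    [[0, -0.02, 0.6], [0, 0, 0]],
    [[0, -0.02, 0.7], [0, 0, 0]],
    [[0, -0.02, 0.75], [0, 0, 0]],
    [[0, -0.02, 0.75], [0, 0, 0]]
  ]
}}

```text
clock: 5.18
tcp_pos: [0.471, -0.1738, 0.1092]
orientation: [-0.163, 3.137, 0.0]
contact_force: [-0.7, 1.6, 0.4]
grip_width: 0.0001
gripper_force: 0.0
```

```bash
cat > st.py <<'E'
from h import *
o=telemetry.get_obs();M=rot(o["orientation"]);p=o["tcp_pos"];D=np.array([.4965,-.207]);a0=np.degrees(np.arctan2(.995,-.103))
# tool centre in dial frame: angle of fin face parallel to the tool, contact at 36 mm
xang=np.degrees(np.arctan2(M[1,0],M[0,0]));v=p[:2]-D
push=-M[:2,0];rad=np.array([-push[1],push[0]])
print("clk",o["clock"],"p",p.round(4),"yawturn",round(((a0+90-xang)+180)%360-180,1),"radial",round(v@rad*1e3,1),"behind",round(-v@push*1e3,1),"F",o["contact_force"].round(2),"along push",(o["contact_force"][:2]@push).round(2),"q",o["joints"].round(2),"tilt",M[2].round(3))
E
python3 st.py
```

```text
clk 5.175 p [ 0.471  -0.1738  0.1092] yawturn -0.0 radial 35.7 behind 21.9 F [-0.73  1.62  0.38] along push -0.56 q [-0.19  0.44  0.52  2.12 -0.35  0.66  2.25] tilt [-0.001  0.    -1.   ]
```

Emit:
{"op": "apply_moves", "data": {
  "rows": [
    [[0.012, 0, 0.05], [0, 0, 0]],
    [[0.012, 0, 0.1], [0, 0, 0]],
    [[0.012, 0, 0.14], [0, 0, 0]],
    [[0.012, 0, 0.16], [0, 0, 0]],
    [[0.012, 0, 0.16], [0, 0, 0]]
  ]
}}

```text
clock: 5.8
tcp_pos: [0.4672, -0.1741, 0.0684]
orientation: [0.162, -3.137, -0.0]
contact_force: [-0.6, 0.3, -0.5]
grip_width: -0.0
gripper_force: 0.0
```

```bash
python3 st.py
```

```text
clk 5.8 p [ 0.4672 -0.1741  0.0684] yawturn -0.0 radial 35.7 behind 25.8 F [-0.57  0.34 -0.46] along push -0.53 q [-0.14  0.51  0.46  2.14 -0.41  0.58  2.3 ] tilt [ 0.001  0.    -1.   ]
```

Emit:
{"op": "apply_moves", "data": {
  "rows": [
    [[-0.022, 0.001, 0], [0, 0, 0]],
    [[-0.036, 0.001, 0], [0, 0, 0]],
    [[-0.043, 0.001, 0], [0, 0, 0]],
    [[-0.05, 0.003, 0], [0, 0, 0.016]],
    [[-0.0586, 0.0067, 0], [0, 0, 0.033]],
    [[-0.0586, 0.0067, 0], [0, 0, 0.033]],
    [[-0.0586, 0.0067, 0], [0, 0, 0.033]]
  ]
}}

```text
clock: 6.68
tcp_pos: [0.4815, -0.171, 0.0688]
orientation: [0.001, -3.141, 0.0]
contact_force: [-2.2, -0.6, 1.3]
grip_width: 0.0003
gripper_force: 0.7
```

```bash
python3 st.py; python3 - <<'E'
from h import *
a=grab_frame("scene")["frame"][205:305,245:385,::-1];b=grab_frame("top")["frame"][170:250,275:380,::-1]
a=cv2.resize(a,(560,400),interpolation=cv2.INTER_CUBIC);b=cv2.resize(b,(240,183),interpolation=cv2.INTER_CUBIC)
c=np.zeros((400,800,3),np.uint8);c[:,:560]=a;c[:183,560:]=b;cv2.imwrite("pics/s2.png",c)
E
```

```text
clk 6.675 p [ 0.4815 -0.171   0.0688] yawturn 5.9 radial 36.0 behind 14.9 F [-2.2  -0.61  1.31] along push -2.2 q [-0.17  0.53  0.49  2.11 -0.44  0.6   2.21] tilt [ 0. -0. -1.]
```

View pics/s2.png

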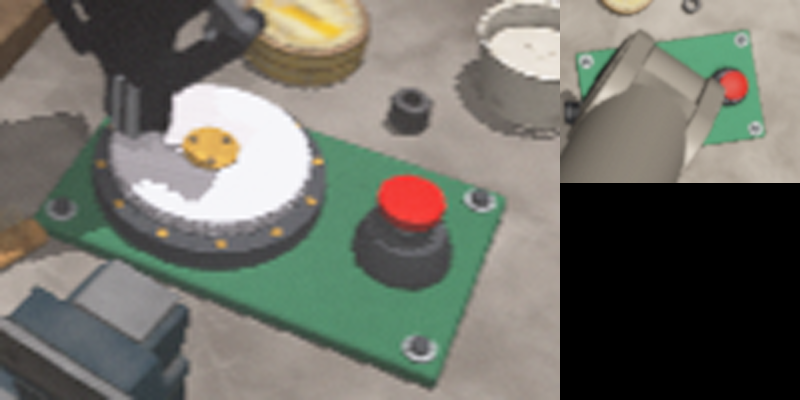

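Scene view: the fingertip is against the fin on the dial's left side and the plunger is up. A push reaction of about 2 N confirms contact. I'll go on past the first half-way point.

Emit:
{"op": "apply_moves", "data": {
  "rows": [
    [[-0.0102, 0.0038, 0], [0, 0, 0.022]],
    [[-0.0154, 0.0054, 0], [0, 0, 0.033]],
    [[-0.0206, 0.0069, 0], [0, 0, 0.044]],
    [[-0.0246, 0.008, 0], [0, 0, 0.053]],
    [[-0.0286, 0.0087, 0], [0, 0, 0.061]],
    [[-0.0286, 0.0087, 0], [0, 0, 0.061]],
    [[-0.0286, 0.0087, 0], [0, 0, 0.061]]
  ]
}}

```text
clock: 7.65
tcp_pos: [0.4894, -0.1688, 0.0689]
orientation: [0.3, 3.126, -0.0]
contact_force: [-0.1, -0.1, 0.8]
grip_width: 0.0001
gripper_force: 0.0
```

```bash
cat > seats.py <<'E'
from h import *
import sys
# blank seen in scene view, rectified to the plane z=.036 about the dial centre: 0.25 mm/px, up = +x, left = +y
g=grab_frame("scene");D=(.4965,-.207)
s=np.arange(-.06,.06,.0003);X,Y=np.meshgrid(s,s);z=.036
mx=np.zeros(X.shape,np.float32);my=mx.copy()
M=rot(g["attitude"]);P=np.stack([D[0]-Y,D[1]-X,np.full(X.shape,z)],-1)-np.array(g["origin"]);q=P@M;f=fpx(g)
mx=(g["cx"]+f*q[...,0]/-q[...,2]).astype(np.float32);my=(g["cy"]-f*q[...,1]/-q[...,2]).astype(np.float32)
r=cv2.remap(g["frame"],mx,my,cv2.INTER_CUBIC);cv2.imwrite("pics/%s.png"%sys.argv[1],r[:,:,::-1])
# darkness profile on seat ring, angle ccw from +x in world
V=cv2.cvtColor(r,cv2.COLOR_RGB2GRAY);c=200
E
python3 st.py; python3 seats.py r1
```

```text
clk 7.65 p [ 0.4894 -0.1688  0.0689] yawturn 16.9 radial 36.1 behind 14.2 F [-0.12 -0.15  0.81] along push -0.09 q [-0.21  0.55  0.54  2.1  -0.49  0.61  2.05] tilt [-0.001 -0.    -1.   ]
```

View pics/r1.png

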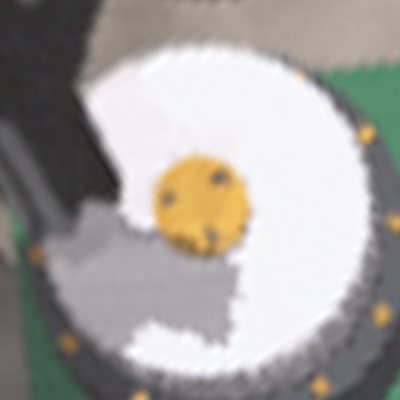

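Rectified scene view: the seats are at about (168,199), (220,177) and (212,236), and the push force has dropped to zero. That fits a snap, but the image is too coarse to be sure. Going 4° further is safe either way.

Emit:
{"op": "apply_moves", "data": {
  "rows": [
    [[-0.005, 0.0018, 0], [0, 0, 0.011]],
    [[-0.0102, 0.0036, 0], [0, 0, 0.022]],
    [[-0.0102, 0.0036, 0], [0, 0, 0.022]],
    [[-0.0102, 0.0036, 0], [0, 0, 0.022]]
  ]
}}

```text
clock: 8.2
tcp_pos: [0.4916, -0.1683, 0.0688]
orientation: [-0.408, -3.115, 0.0]
contact_force: [-0.2, 0.2, -0.3]
grip_width: 0.0002
gripper_force: 0.0
```

```bash
cat >> seats.py <<'E'
# mean polar darkness over the seat ring folded by 120 deg
hsv=cv2.cvtColor(r,cv2.COLOR_RGB2HSV);k=(hsv[...,1]>110)&(hsv[...,0]>10)&(hsv[...,0]<35)
k=k.astype(np.uint8);k[:130]=0;k[270:]=0;k[:,:130]=0;k[:,270:]=0
k=cv2.morphologyEx(k,cv2.MORPH_CLOSE,np.ones((15,15)));mm=cv2.moments(k,True);cx,cy=mm["m10"]/mm["m00"],mm["m01"]/mm["m00"]
yy,xx=np.mgrid[:400,:400];rr=np.hypot(xx-cx,yy-cy);an=np.arctan2(-(yy-cy),xx-cx)+np.pi/2  # world angle ccw from +x
on=(rr>18)&(rr<40);V=r[...,0].astype(float);wt=np.clip(np.median(V[on])-20-V,0,None)*on*(rr<38)
ph=np.sum(wt*np.exp(3j*(an)));print("centre",round(cx),round(cy),"area mm r",np.sqrt(mm["m00"]/np.pi)*.3,"seat angle mod120",round((np.degrees(np.angle(ph))/3-90)%120,1),"strength",abs(ph)/wt.sum())
E
python3 st.py; python3 seats.py r2
```

```text
clk 8.2 p [ 0.4916 -0.1683  0.0688] yawturn 20.8 radial 36.1 behind 14.7 F [-0.21  0.19 -0.31] along push -0.25 q [-0.23  0.56  0.56  2.1  -0.51  0.62  2.  ] tilt [ 0. -0. -1.]
centre 201 206 area mm r 13.950093731447977 seat angle mod120 35.6 strength 0.9313798978414576
```

```bash
cat > plan.py <<'E'
from h import *
import sys
b,r,th0=map(float,sys.argv[1:4])
for t in map(float,sys.argv[4:]):
    a=np.radians(t-th0);v=np.array([15*np.cos(a)-36*np.sin(a),15*np.sin(a)+36*np.cos(a)])-(b,r)
    print(f"[[{v[0]/250:.3f}, {v[1]/250:.3f}, 0], [0, 0, {a/np.pi:.3f}]],",end=" ")
E
python3 plan.py 14.7 36.1 20.8 25 29 32 35 38 41 44 47 50 50
```

```text
[[-0.010, 0.004, 0], [0, 0, 0.023]], [[-0.020, 0.007, 0], [0, 0, 0.046]], [[-0.028, 0.009, 0], [0, 0, 0.062]], [[-0.036, 0.010, 0], [0, 0, 0.079]], [[-0.044, 0.011, 0], [0, 0, 0.096]], [[-0.052, 0.011, 0], [0, 0, 0.112]], [[-0.060, 0.012, 0], [0, 0, 0.129]], [[-0.069, 0.011, 0], [0, 0, 0.146]], [[-0.077, 0.011, 0], [0, 0, 0.162]], [[-0.077, 0.011, 0], [0, 0, 0.162]],
```

Emit:
{"op": "apply_moves", "data": {
  "rows": [
    [[-0.01, 0.004, 0], [0, 0, 0.023]],
    [[-0.02, 0.007, 0], [0, 0, 0.046]],
    [[-0.028, 0.009, 0], [0, 0, 0.062]],
    [[-0.036, 0.01, 0], [0, 0, 0.079]],
    [[-0.044, 0.011, 0], [0, 0, 0.096]],
    [[-0.052, 0.011, 0], [0, 0, 0.112]],
    [[-0.06, 0.012, 0], [0, 0, 0.129]],
    [[-0.069, 0.011, 0], [0, 0, 0.146]],
    [[-0.077, 0.011, 0], [0, 0, 0.162]],
    [[-0.077, 0.011, 0], [0, 0, 0.162]]
  ]
}}

```text
clock: 9.5
tcp_pos: [0.511, -0.1706, 0.0687]
orientation: [1.178, 2.912, -0.0]
contact_force: [-0.4, 0.1, 0.3]
grip_width: 0.0002
gripper_force: 0.0
```

```bash
python3 st.py; python3 seats.py r3;python3 plan.py 15 36 50 54 58 61 64 67 70 73 76 79 80
```

```text
clk 9.5 p [ 0.511  -0.1706  0.0687] yawturn 50.0 radial 36.2 behind 14.9 F [-0.4   0.11  0.28] along push -0.36 q [-0.32  0.63  0.69  2.06 -0.64  0.68  1.6 ] tilt [-0. -0. -1.]
centre 200 206 area mm r 13.914109348956012 seat angle mod120 6.5 strength 0.9349939675536918
[[-0.010, 0.004, 0], [0, 0, 0.022]], [[-0.021, 0.007, 0], [0, 0, 0.044]], [[-0.029, 0.009, 0], [0, 0, 0.061]], [[-0.037, 0.010, 0], [0, 0, 0.078]], [[-0.045, 0.011, 0], [0, 0, 0.094]], [[-0.053, 0.012, 0], [0, 0, 0.111]], [[-0.061, 0.012, 0], [0, 0, 0.128]], [[-0.069, 0.012, 0], [0, 0, 0.144]], [[-0.077, 0.011, 0], [0, 0, 0.161]], [[-0.080, 0.011, 0], [0, 0, 0.167]],
```

Emit:
{"op": "apply_moves", "data": {
  "rows": [
    [[-0.01, 0.004, 0], [0, 0, 0.022]],
    [[-0.021, 0.007, 0], [0, 0, 0.044]],
    [[-0.029, 0.009, 0], [0, 0, 0.061]],
    [[-0.037, 0.01, 0], [0, 0, 0.078]],
    [[-0.045, 0.011, 0], [0, 0, 0.094]],
    [[-0.053, 0.012, 0], [0, 0, 0.111]],
    [[-0.061, 0.012, 0], [0, 0, 0.128]],
    [[-0.069, 0.012, 0], [0, 0, 0.144]],
    [[-0.077, 0.011, 0], [0, 0, 0.161]],
    [[-0.08, 0.011, 0], [0, 0, 0.167]]
  ]
}}

```text
clock: 10.8
tcp_pos: [0.5272, -0.1827, 0.0688]
orientation: [1.894, 2.506, -0.0]
contact_force: [0.6, 0.7, 0.1]
grip_width: -0.0
gripper_force: 0.0
```

```bash
python3 st.py; python3 seats.py r4;python3 plan.py 15 36 79.6 84 88 91 94 97 100 103 106 108 108
```

```text
clk 10.8 p [ 0.5272 -0.1827  0.0688] yawturn 80.1 radial 36.1 behind 15.0 F [0.62 0.69 0.14] along push -0.49 q [-0.38  0.71  0.82  2.02 -0.77  0.76  1.19] tilt [-0. -0. -1.]
centre 201 206 area mm r 13.77443188874126 seat angle mod120 86.4 strength 0.4415992805713588
[[-0.011, 0.004, 0], [0, 0, 0.024]], [[-0.022, 0.007, 0], [0, 0, 0.047]], [[-0.030, 0.009, 0], [0, 0, 0.063]], [[-0.038, 0.010, 0], [0, 0, 0.080]], [[-0.046, 0.011, 0], [0, 0, 0.097]], [[-0.054, 0.012, 0], [0, 0, 0.113]], [[-0.062, 0.012, 0], [0, 0, 0.130]], [[-0.070, 0.012, 0], [0, 0, 0.147]], [[-0.076, 0.011, 0], [0, 0, 0.158]], [[-0.076, 0.011, 0], [0, 0, 0.158]],
```

Emit:
{"op": "apply_moves", "data": {
  "rows": [
    [[-0.011, 0.004, 0], [0, 0, 0.022]],
    [[-0.021, 0.007, 0], [0, 0, 0.044]],
    [[-0.029, 0.009, 0], [0, 0, 0.061]],
    [[-0.037, 0.01, 0], [0, 0, 0.078]],
    [[-0.045, 0.011, 0], [0, 0, 0.094]],
    [[-0.045, 0.011, 0], [0, 0, 0.094]]
  ]
}}

```text
clock: 11.6
tcp_pos: [0.5329, -0.1921, 0.0687]
orientation: [-2.24, -2.202, -0.001]
contact_force: [-0.2, 2.1, 1.7]
grip_width: 0.0002
gripper_force: 1.2
```

```bash
python3 st.py; python3 seats.py r5;python3 plan.py 15 36 97 100 102 104 106 108 108 108
```

```text
clk 11.6 p [ 0.5329 -0.1921  0.0687] yawturn 96.9 radial 36.1 behind 15.5 F [-0.18  2.11  1.66] along push -2.11 q [-0.4   0.76  0.89  2.   -0.83  0.81  0.97] tilt [ 0.001 -0.    -1.   ]
centre 201 205 area mm r 13.759865675252087 seat angle mod120 88.5 strength 0.9227131820520559
[[-0.008, 0.003, 0], [0, 0, 0.017]], [[-0.013, 0.005, 0], [0, 0, 0.028]], [[-0.018, 0.006, 0], [0, 0, 0.039]], [[-0.023, 0.008, 0], [0, 0, 0.050]], [[-0.029, 0.009, 0], [0, 0, 0.061]], [[-0.029, 0.009, 0], [0, 0, 0.061]], [[-0.029, 0.009, 0], [0, 0, 0.061]],
```

The reaction is 2.1 N and the seats have turned about 7° past the third stop, as expected. Now the last half-click.

Emit:
{"op": "apply_moves", "data": {
  "rows": [
    [[-0.008, 0.003, 0], [0, 0, 0.017]],
    [[-0.013, 0.005, 0], [0, 0, 0.028]],
    [[-0.018, 0.006, 0], [0, 0, 0.039]],
    [[-0.023, 0.008, 0], [0, 0, 0.05]],
    [[-0.029, 0.009, 0], [0, 0, 0.061]],
    [[-0.029, 0.009, 0], [0, 0, 0.061]],
    [[-0.029, 0.009, 0], [0, 0, 0.061]]
  ]
}}

```text
clock: 12.52
tcp_pos: [0.5349, -0.2003, 0.0688]
orientation: [2.442, 1.976, -0.0]
contact_force: [-0.2, 0.2, -0.0]
grip_width: -0.0005
gripper_force: 0.0
```

```bash
python3 st.py; python3 seats.py r6
```

```text
clk 12.525 p [ 0.5349 -0.2003  0.0688] yawturn 108.0 radial 36.1 behind 14.6 F [-0.16  0.16 -0.01] along push -0.13 q [-0.41  0.79  0.94  1.99 -0.87  0.84  0.82] tilt [-0.  0. -1.]
centre 201 205 area mm r 13.660613231993253 seat angle mod120 66.7 strength 0.9405913710846647
```

The seat angle is 66.7°, which is the start angle less 120°, and the force is zero, so the dial sits in stop four. I'll back off, lift, and look before going to the plunger.

Emit:
{"op": "apply_moves", "data": {
  "rows": [
    [[0.02, 0, 0], [0, 0, 0]],
    [[0.03, 0, -0.05], [0, 0, 0]],
    [[0.03, 0, -0.2], [0, 0, 0]],
    [[0.03, 0, -0.4], [0, 0, 0]],
    [[0.03, 0, -0.6], [0, 0, 0]],
    [[0.03, 0, -0.6], [0, 0, 0]]
  ]
}}

```text
clock: 13.32
tcp_pos: [0.5384, -0.1938, 0.223]
orientation: [2.438, 1.972, 0.007]
contact_force: [1.1, -0.5, -0.2]
grip_width: -0.0001
gripper_force: 0.0
```

```bash
python3 st.py; python3 seats.py r7; python3 - <<'E'
from h import *
o=telemetry.get_obs();M=rot(o["orientation"])
print((M.T@(np.array([.5074,-.309,.10])-o["tcp_pos"])/.25).round(3))
a=grab_frame("scene")["frame"][205:305,245:385,::-1];b=grab_frame("wrist")["frame"][:,:,::-1]
c=np.zeros((400,800,3),np.uint8);c[:,:420]=cv2.resize(a,(560,400))[:,:420];c[:285,420:]=cv2.resize(b,(380,285));cv2.imwrite("pics/s3.png",c)
E
```

```text
clk 13.325 p [ 0.5384 -0.1938  0.223 ] yawturn 108.0 radial 38.2 behind 21.6 F [ 1.1  -0.53 -0.22] along push 0.29 q [-0.58  0.61  1.18  1.89 -0.65  1.08  0.65] tilt [-0.     0.007 -1.   ]
centre 201 205 area mm r 13.89453594292846 seat angle mod120 66.8 strength 0.9356184785348551
[-0.48  -0.022  0.483]
```

View pics/s3.png

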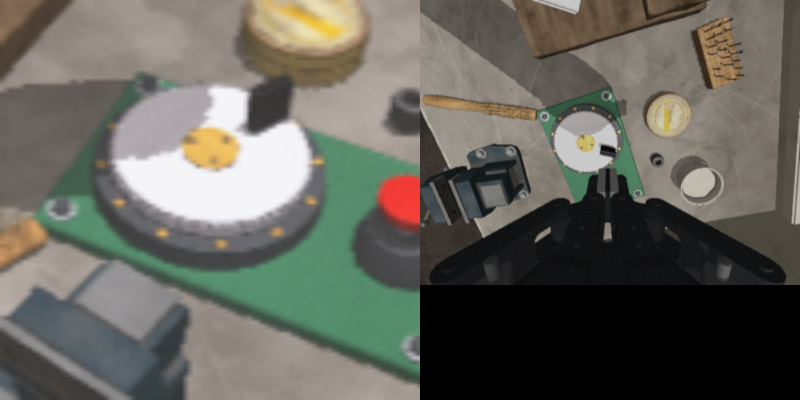

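The fin now stands at the far right at (270,105) in the crop, as four clicks require. The tin and cap beyond look undisturbed. On to the plunger.

Emit:
{"op": "apply_moves", "data": {
  "rows": [
    [[-0.08, 0, 0.05], [0, 0, 0]],
    [[-0.16, -0.005, 0.12], [0, 0, 0]],
    [[-0.24, -0.01, 0.18], [0, 0, 0]],
    [[-0.32, -0.015, 0.24], [0, 0, 0]],
    [[-0.4, -0.02, 0.3], [0, 0, 0]],
    [[-0.48, -0.022, 0.33], [0, 0, 0]],
    [[-0.48, -0.022, 0.33], [0, 0, 0]]
  ]
}}

```text
clock: 14.35
tcp_pos: [0.5043, -0.3097, 0.1349]
orientation: [-2.444, -1.971, 0.003]
contact_force: [0.2, -0.1, 0.4]
grip_width: -0.0002
gripper_force: 0.0
```

```bash
python3 st.py; python3 - <<'E'
from h import *
o=telemetry.get_obs();M=rot(o["orientation"])
print((M.T@(np.array([.5074,-.309,.08])-o["tcp_pos"])/.25).round(3))
E
```

```text
clk 14.35 p [ 0.5043 -0.3097  0.1349] yawturn 108.2 radial 29.4 behind -98.7 F [ 0.2  -0.12  0.43] along push 0.08 q [-0.25  0.72  1.01  1.91 -0.76  0.95  0.91] tilt [-0.    -0.003 -1.   ]
[0.005 0.012 0.22 ]
```

Emit:
{"op": "apply_moves", "data": {
  "rows": [
    [[0.005, 0.01, 0.08], [0, 0, 0]],
    [[0.005, 0.012, 0.16], [0, 0, 0]],
    [[0.005, 0.012, 0.2], [0, 0, 0]],
    [[0.005, 0.012, 0.22], [0, 0, 0]],
    [[0.005, 0.012, 0.235], [0, 0, 0]],
    [[0.005, 0.012, 0.245], [0, 0, 0]],
    [[0.005, 0.012, 0.255], [0, 0, 0]],
    [[0.005, 0.012, 0.262], [0, 0, 0]],
    [[0.005, 0.012, 0.262], [0, 0, 0]]
  ]
}}

```text
clock: 15.48
tcp_pos: [0.5095, -0.3084, 0.071]
orientation: [2.442, 1.975, 0.0]
contact_force: [0.1, 0.7, 3.6]
grip_width: 0.0002
gripper_force: 1.8
```

```bash
python3 st.py
```

```text
clk 15.475 p [ 0.5095 -0.3084  0.071 ] yawturn 108.0 radial 33.9 behind -96.5 F [0.06 0.69 3.59] along push -0.69 q [-0.19  0.8   0.91  1.93 -0.85  0.86  0.97] tilt [-0.     0.001 -1.   ]
```

Emit:
{"op": "apply_moves", "data": {
  "rows": [
    [[0, 0, 0.004], [0, 0, 0]],
    [[0, 0, 0.008], [0, 0, 0]],
    [[0, 0, 0.012], [0, 0, 0]],
    [[0, 0, 0.016], [0, 0, 0]],
    [[0, 0, 0.016], [0, 0, 0]]
  ]
}}

```text
clock: 16.1
tcp_pos: [0.5095, -0.3085, 0.0676]
orientation: [2.443, 1.975, 0.001]
contact_force: [-2.3, 3.4, 13.5]
grip_width: -0.0001
gripper_force: 6.2
```

Emit:
{"op": "apply_moves", "data": {
  "rows": [
    [[0, 0, 0.004], [0, 0, 0]],
    [[0, 0, 0.006], [0, 0, 0]],
    [[0, 0, 0.006], [0, 0, 0]]
  ]
}}

```text
clock: 16.48
tcp_pos: [0.5096, -0.3085, 0.0673]
orientation: [2.443, 1.975, 0.003]
contact_force: [-4.4, 5.5, 24.6]
grip_width: -0.0
gripper_force: 12.7
```

The force climbs with no further travel and the tip is at 42–43 mm, so the plunger is bottomed. I'll lift straight off.

Emit:
{"op": "apply_moves", "data": {
  "rows": [
    [[0, 0, -0.03], [0, 0, 0]],
    [[0, 0, -0.1], [0, 0, 0]],
    [[0, 0, -0.25], [0, 0, 0]],
    [[0, 0, -0.4], [0, 0, 0]],
    [[0, 0, -0.55], [0, 0, 0]],
    [[0, 0, -0.55], [0, 0, 0]]
  ]
}}

```text
clock: 17.23
tcp_pos: [0.5103, -0.3094, 0.2059]
orientation: [2.439, 1.973, 0.003]
contact_force: [0.8, -1.1, 0.2]
grip_width: -0.0003
gripper_force: 0.0
```

```bash
python3 st.py; python3 seats.py r8; python3 - <<'E'
from h import *
a=grab_frame("scene")["frame"][205:305,245:385,::-1]
cv2.imwrite("pics/s4.png",cv2.resize(a,(560,400)))
E
```

```text
clk 17.225 p [ 0.5103 -0.3094  0.2059] yawturn 108.0 radial 35.0 behind -97.3 F [ 0.8  -1.14  0.16] along push 0.95 q [-0.31  0.65  1.1   1.85 -0.67  1.06  0.84] tilt [-0.001  0.005 -1.   ]
centre 201 205 area mm r 13.711896312041585 seat angle mod120 68.4 strength 0.9578451137339532
```

View pics/s4.png

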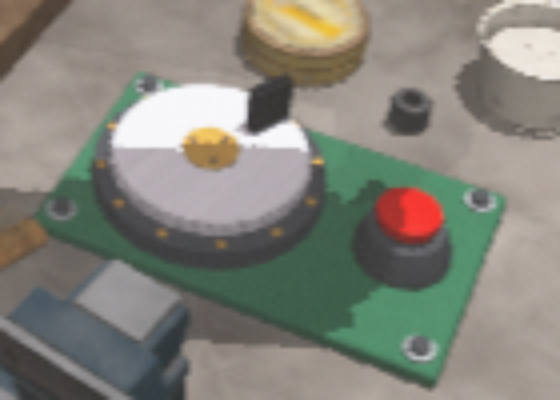

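The cap at (410,215) now sits close on its collar, about 12 crop px lower than before. The fin is still at (270,105), and nothing touches the robot. Handing in.

```bash
python3 -c "
from bench import job
print(job.hand_in())"
```

```text
the job is handed in; nothing more can be done
None
```

I pushed the dial exactly four clicks clockwise and it sits in that stop, then pressed the lock plunger fully down and it stays down; the loose things I could see near the fixture had not moved, and the job is handed in.

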